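Lock out and tag a conveyor isolator

ROBOT

A 6-joint arm with a two-finger parallel gripper is mounted at the origin on the work surface. World frame = base frame: x ahead of the robot, y to its left, z up, the work surface at z = 0. Lengths are in m, angles in rad, forces in N, time in s.
With the tool pointing down it reaches from about 0.3 to 0.875 m from the base axis. Payload 4.2 kg.
Tool frame: the origin (TCP) lies at the very end of the fingers, on their centre line; the grasp point (between the pads) lies 19 mm behind it; z points along the fingers, y is the direction in which the jaws open and shut (so a half turn about z gives the same grasp; the last joint's range is limited). The gripper opens to 85 mm and grips with 20 to 120 N. Pads are 22 mm wide; open, the fingers measure 114 mm over their backs; the gripper's body (76 mm by 85 mm) begins 54 mm behind the grasp point. The pads swing forward as they close: fully open they stand 13 mm farther back than shut.
Start: joints at [-1.216, 0.32, 1.565, -0, 1.257, -0.02], TCP at [0.211, -0.535, 0.231] pointing down, gripper open.
Joint ranges: [-3.11, 3.11], [-0.84, 2.01], [0.21, 2.61], [-1.34, 4.49], [0.05, 2.63], [-2.56, 2.56]. Speed limits (rad/s): [2.57, 2.57, 3.14, 3.14, 3.14, 3.14].

INTERFACE

Orientations are given as a rotation vector (axis times angle).
In Python, from station import r gives the robot as it stands.
- The arm moves only by the tool carry_out, never from a script. Its argument "steps" is text: rows parted by semicolons, each of 7 numbers parted by spaces: the closure, from 0 (fully open) to 1 (shut), then the shift along the tool's x, y, z in mm, then the turn, a rotation vector about the tool's x, y, z in rad. In form: fingers dx dy dz wx wy wz; .... A call has 1 to 8 rows; each row shifts and turns the commanded pose from where the row before left it, along the tool's axes as they then stand; what a row does not reach is not made up. A row lasts 1/10 s, in which the tool goes at most 50 mm and 8.59 degrees, less where a joint would pass 70% of its speed; a pose out of reach is approached as far as the arm can. A call is refused whole if a number of a shift passes 50 or a number of a turn 0.15, either way. A call with a gripper value outside its range is refused whole. The fingers move at their own pace and stop on an object; "squeeze" is the grip in N (left out, the last holds). Time passes only in rows, so rows that do not move let the fingers close. It gives the time, the measured TCP pose, the force and the opening at its end, in the units of the state.
- r.get_obs(): the state, without advancing time (a new reading comes with each control period).
- r.read_camera(name): name is "scene" or "top"; returns a dict with "color" (480x640x3 uint8, red, green, blue), "fov_y" (degrees; the focal length in pixels is half the picture's height over the tangent of half this angle, whatever the lens; pixels are square), "cx", "cy" (the principal point, pixels), "k1" (the pictures are not rectified: a ray, as slopes to the right and down, at radius r is drawn at 1 + k1 r^2 times it, then the intrinsics apply), "eye" and "rotation" of the camera in the world. Camera axes: x right, y down, z forward; pixel columns grow to the right and rows downward; lengths in m; the calibration is good to about 2 mm. A picture is of the moment at which its call begins. There is no depth.
- r.close_job(): hands the job in, once; it reports no verdict.
Trained networks look in a picture, given as the dict that the camera call returned (one of the last four; its "shot" number tells which), for a name from the list of things; names that differ only in an ending like _2 or _b are one class to them, and where a whole thing is asked for, a point or a joint stands for the part that bears it (a point fixed in the world has none). Each returns a list of dicts, best first, with "p" (0 to 1); they miss things now and then, are a little off and sometimes report something else, mostly with a low value. They report only what shows in the picture. A call takes as long as a camera call. They do not tell look-alikes from the thing itself.
- r.spot_in(name, picture): "position" ([x, y, z] in m, in world coordinates, good to about 4 mm: the middle of the surface that is visible of it).
The state is a dict: "time": time; "joint_positions": joint angles; "qvel": joint speeds; "effort": joint torques, N m; "eef_pos": TCP position; "orientation": TCP orientation; "wrist_force": force on the tool from outside, world axes, zero at the start; "torque": the same for the moment, N m; "gripper_width": opening from 0.0 (shut) to 1.0 (fully open).
Only numpy, scipy, OpenCV 4.12 (cv2) and the standard library are available. Lean on these libraries where they do the work, as an engineer would, in place of code of your own. Each camera call takes 0.05 s, during which the arm holds its last target. There are 200 camera calls.

TASK

Make the conveyor safe for repair: first turn the isolator's black knob a quarter turn clockwise until it clicks past its detent to off, and only then hang the red tag on the isolator's own hook. The red tag is at the back of the crowded orange hook, so move all the tags in front of it over to the spare blue hook and leave them hanging there. Also stand the yellow warning cone upright in the middle of the blue-bordered square, and leave the tape roll, the carton and the scanner where they are.

Things in the scene. Friction and masses are not known exactly. Their poses are not given: they have to be found in the camera images.
- home_hook: orange hook stand, fixed, the crowded hook. Origin: on the table under the hook's root; own -x points along the hook to its free end (towards the robot). Hook: level round bar 10 mm thick, axis 150 mm above the table, straight from x = 0 to -158 mm, then turned up 8 mm, ending at x = -169. Upright 50 mm wide, 185 tall at x = 0 to 12; foot plate 90 mm wide, 10 thick.
- spare_hook: blue hook stand, fixed: the spare hook, empty at the start. Same shape, size, origin and axes as the orange stand (home_hook).
- isolator: grey isolator switch box, yellow label on its front, fixed. Origin on the table; own -x is its front (towards the robot). Box x = -60 to +30 mm, y = -50 to +50, 160 mm tall. The black knob is on its top, the lockout hook on its front face.
- lockout_hook (a point): the isolator's own hook, point on the bar's axis at its root, in the box's front face (box x = -60 mm, y = 0, 150 mm above the table); axes as the box. Level round bar 10 mm thick along -x, straight for 75 mm, then turned up 8 mm, ending 86 mm from this point.
- knob_grip (a point): point on the knob's vertical axis at the height to pinch it, 192 mm above the table (box x = -15 mm, y = 0). Black grip bar 44 mm long, 14 wide, from 168 to 206 mm above the table, turning with the knob; pinch its flat sides. On top of the box: green mark at the front = on, red mark at the box's +y side = off.
- switch (a joint): the knob's angle, rad: 0 = on (bar along the box's x, white pointer to the front, green), grows clockwise seen from above to 1.57 = off (bar along the box's y, pointer to +y, red). A sprung detent resists up to 0.785 (at most about 0.17 N m); past that it pulls the knob on to 1.57 by itself when let go; short of that it springs back.
- red_tag: red rigid tag, 44 mm wide (y), 10 thick (x), 132 tall (z), 65 to 125 g, at the back of the orange hook about 32 mm from its root. Origin: centre of underside. Solid to z = 44; eye (window right through along x) 24 wide, z = 44 up to an upside-down V roof peaking at z = 80; shoulders to z = 86; grip tab 28 wide, z = 86 to 132: pinch its sides (along y) at z = 112.
- blue_tag: blue tag, same shape, origin and axes as the red one; in front of it on the orange hook, any order, 27 mm pitch, or absent. All tags: hung at rest, the V sits on the bar, whose axis is then at tag z = 74 mm (origin 76 mm above the table). To pass the turned-up end, carry the tag 17 mm higher than hung (bar axis at tag z = 57) and slide it along the bar.
- green_tag: green tag, same shape, size, origin and axes as the red and the blue ones; it hangs in front of the red tag on the orange hook, in any order, or is absent.
- white_tag: white tag, same shape, size, origin and axes as the red and the blue ones; it hangs in front of the red tag on the orange hook, in any order, or is absent.
- black_tag: black tag, same shape, size, origin and axes as the red and the blue ones; it hangs in front of the red tag on the orange hook, in any order, or is absent.
- cone: small yellow warning cone with a white band, loose, 0.17 to 0.35 kg, 168 mm tall: base 84 x 84 mm and 10 mm thick, tapering to an upright round neck 28 mm across from z = 125 to 168 mm (pinch it at about z = 148, any direction). Origin: centre of its underside, z up.
- spot: white square drawn on the bench with a blue tape border, 150 x 150 mm over the tape, flat; origin at its centre on the table.
- tape_roll: bystander: roll of amber packing tape lying flat, 96 mm across, 48 mm tall; origin centre of underside.
- carton: bystander: closed cardboard carton 150 x 110 x 90 mm; origin centre of underside.
- scanner: bystander: yellow and black hand scanner lying down, about 190 x 60 x 40 mm, long along its x; origin on the table near its middle.
- red_eye (a point): point in the red tag's eye, 74 mm above its underside, where the bar's axis lies when it hangs; axes as the tag. A hung tag may come to rest swung a little (friction).
- blue_eye (a point): point in the blue tag's eye, 74 mm above its underside, where the bar's axis lies when it hangs; axes as the tag. A hung tag may come to rest swung a little (friction).
- green_eye (a point): point in the green tag's eye, 74 mm above its underside, where the bar's axis lies when it hangs; axes as the tag. A hung tag may come to rest swung a little (friction).
- white_eye (a point): point in the white tag's eye, 74 mm above its underside, where the bar's axis lies when it hangs; axes as the tag. A hung tag may come to rest swung a little (friction).
- black_eye (a point): point in the black tag's eye, 74 mm above its underside, where the bar's axis lies when it hangs; axes as the tag. A hung tag may come to rest swung a little (friction).
Mind the look-alikes: they are no part of the job. What is shaped like the cone but purple is not meant.

How it is judged:
By the outcome, as a careful person would: the job done as asked, in the order asked, and still so for the second after the job is handed in, with the robot touching nothing.
Of blue_tag, green_tag, white_tag, black_tag only 2 to 4 are there at a start; the rules pass over those that are not, and their reading is None.
At some moment in a run one of cone may be knocked a few centimetres aside while the robot is not near it.
It also fails if it takes over 210 s, if anything falls off the work surface, if the arm or the gripper's body presses on something with over 40 N, if the wrist force passes 120 N, or if a joint passes its speed limit or range.

## Working session

There is one attempt and no reset: what is moved stays moved. The work goes in short steps, Python scripts to look and compute and a tool call to move; the robot and the scene stay as the last step left them, time stands still between calls to the robot, and variables do not carry over. Pictures are saved under pics/ and viewed, about 12 in all and at most 16, crops included, and the job is handed in when it is done.

Besides the shell and the picture viewer there is one more tool, called after "Request:" as name(argument=value, ...) on one line, values as JSON. carry_out: Moves the arm, as the interface text tells. Its arguments: {"type":"object","properties":{"steps":{"type":"string"},"squeeze":{"type":"number"}},"required":["steps"]}

```bash
ls; mkdir -p pics
cat > h.py <<'E'
from station import r
import numpy as np, cv2
from scipy.spatial.transform import Rotation as R
def ray(p,u,v):
    f=240/np.tan(np.radians(p["fov_y"]/2)); d=np.array([(u-p["cx"])/f,(v-p["cy"])/f]); s=d.copy()
    for _ in range(20): s=d/(1+p["k1"]*(s@s))
    w=np.array(p["rotation"])@np.array([s[0],s[1],1.]); return np.array(p["eye"]),w
def at_z(p,u,v,z):
    e,w=ray(p,u,v); return e+w*(z-e[2])/w[2]
def proj(p,X):
    f=240/np.tan(np.radians(p["fov_y"]/2)); c=np.array(p["rotation"]).T@(np.array(X,float)-p["eye"]); s=c[:2]/c[2]
    s=s*(1+p["k1"]*(s@s)); return s*f+[p["cx"],p["cy"]]
def save(p,n): cv2.imwrite("pics/"+n,p["color"][:,:,::-1])
E
python3 - <<'E'
from h import *
o=r.get_obs(); print(o)
for n in ("scene","top"):
    p=r.read_camera(n); save(p,n+"0.png")
    print(n,{k:p[k] for k in p if k!="color"})
    for t in ["home_hook","spare_hook","isolator","lockout_hook","knob_grip","red_tag","blue_tag","green_tag","white_tag","black_tag","cone","spot","tape_roll","carton","scanner","red_eye"]:
        try:
            for d in r.spot_in(t,p)[:3]:
                print(t,np.round(d["position"],3),round(d["p"],2),np.round(proj(p,d["position"])))
        except Exception as e: print(t,e)
E
```

```text
pics
{'time': 0.0, 'joint_positions': array([-1.21598760e+00,  3.20313002e-01,  1.56568432e+00,  1.07295838e-05,
        1.25738255e+00, -1.99965694e-02]), 'qvel': array([ 0.00043003,  0.00050784,  0.00238468,  0.00143535, -0.00053047,
        0.00104594]), 'effort': array([ 1.07770997e-03, -4.15522993e+01, -2.34161478e+01,  9.03373530e-05,
        8.22459231e-03, -1.33424759e-06]), 'eef_pos': array([ 0.21034358, -0.53463662,  0.23046808]), 'orientation': array([-3.08485583e+00, -5.84968983e-01,  4.51719058e-04]), 'wrist_force': array([0.05274113, 0.40147027, 0.42410609]), 'torque': array([ 0.01474953,  0.01925627, -0.07595152]), 'gripper_width': 0.9987420499538024}
scene {'fov_y': 50.46615076109542, 'cx': 322.4877775837519, 'cy': 244.7057468122893, 'k1': -0.013556135462516621, 'eye': array([ 1.1034818 , -0.86300717,  0.97878046]), 'rotation': array([-2.13264027, -0.79446413,  0.34729241]), 'shot': 1}
home_hook invalid index to scalar variable.
spare_hook invalid index to scalar variable.
isolator invalid index to scalar variable.
lockout_hook invalid index to scalar variable.
knob_g
[... 639 characters left out ...]
 -0.06886959,  1.9639281 ]), 'rotation': array([-2.13282494,  2.13347793, -0.18248896]), 'shot': 2}
home_hook invalid index to scalar variable.
spare_hook invalid index to scalar variable.
isolator invalid index to scalar variable.
lockout_hook invalid index to scalar variable.
knob_grip invalid index to scalar variable.
blue_tag invalid index to scalar variable.
green_tag invalid index to scalar variable.
white_tag invalid index to scalar variable.
cone invalid index to scalar variable.
spot invalid index to scalar variable.
tape_roll invalid index to scalar variable.
carton invalid index to scalar variable.
scanner invalid index to scalar variable.
red_eye invalid index to scalar variable.
```

Rotation is a rotation vector; fix that.

```bash
sed -i 's/np.array(p\["rotation"\])/R.from_rotvec(p["rotation"]).as_matrix()/g' h.py
python3 - <<'E'
from h import *
for n in ("scene","top"):
    p=r.read_camera(n); save(p,n+"0.png")
    for t in ["home_hook","spare_hook","isolator","lockout_hook","knob_grip","red_tag","blue_tag","green_tag","white_tag","black_tag","cone","spot","tape_roll","carton","scanner"]:
            for d in r.spot_in(t,p)[:3]:
                print(t,np.round(d["position"],3),round(d["p"],2),np.round(proj(p,d["position"])))
E
```

```text
home_hook [ 0.589 -0.099  0.01 ] 0.94 [352. 313.]
home_hook [0.638 0.24  0.113] 0.63 [441. 230.]
spare_hook [0.64  0.065 0.012] 0.96 [404. 288.]
isolator [0.642 0.237 0.116] 0.65 [442. 230.]
isolator [0.608 0.459 0.092] 0.46 [467. 200.]
lockout_hook [0.634 0.237 0.109] 0.87 [439. 231.]
knob_grip [0.637 0.234 0.115] 0.61 [440. 230.]
red_tag [ 0.607 -0.093  0.149] 0.9 [363. 275.]
blue_tag [ 0.579 -0.103  0.15 ] 0.57 [351. 272.]
green_tag [ 0.494 -0.109  0.153] 0.82 [323. 257.]
green_tag [ 0.608 -0.094  0.15 ] 0.59 [363. 275.]
green_tag [0.361 0.42  0.031] 0.52 [393. 192.]
white_tag [ 0.523 -0.101  0.149] 0.55 [334. 262.]
white_tag [0.637 0.231 0.115] 0.2 [440. 231.]
black_tag [0.639 0.066 0.007] 0.65 [403. 289.]
black_tag [ 0.52  -0.101  0.148] 0.58 [333. 262.]
black_tag [0.361 0.419 0.035] 0.55 [393. 191.]
cone [ 0.386 -0.64   0.044] 0.97 [122. 395.]
cone [ 0.266 -0.26   0.056] 0.74 [221. 275.]
cone [ 0.283 -0.424  0.047] 0.71 [174. 315.]
spot [ 0.576 -0.378 -0.001] 0.7 [273. 380.]
tape_roll [0.362 0.418 0.032] 0.86 [392. 192.]
carton [0.607 0.458 0.092] 0.56 [466. 200.]
scanner [ 0.4
[... 504 characters left out ...]
.]
green_tag [ 0.495 -0.093  0.167] 0.61 [326. 226.]
green_tag [0.615 0.267 0.178] 0.19 [206. 186.]
white_tag [ 0.519 -0.093  0.162] 0.63 [326. 218.]
black_tag [ 0.407 -0.325  0.021] 0.53 [398. 262.]
cone [ 0.258 -0.246  0.011] 0.89 [374. 308.]
cone [ 0.263 -0.401  0.015] 0.65 [422. 307.]
cone [ 0.36  -0.621  0.027] 0.63 [491. 276.]
spot [ 0.572 -0.369  0.   ] 0.87 [409. 213.]
spot [ 0.517 -0.092  0.159] 0.56 [325. 219.]
tape_roll [0.348 0.441 0.048] 0.75 [156. 279.]
carton [0.561 0.445 0.088] 0.65 [154. 210.]
carton [0.599 0.264 0.158] 0.59 [208. 193.]
scanner [ 0.435 -0.512  0.038] 0.96 [457. 252.]
scanner [ 0.568 -0.086  0.161] 0.68 [324. 202.]
scanner [0.562 0.443 0.086] 0.19 [155. 210.]
```

View pics/scene0.png

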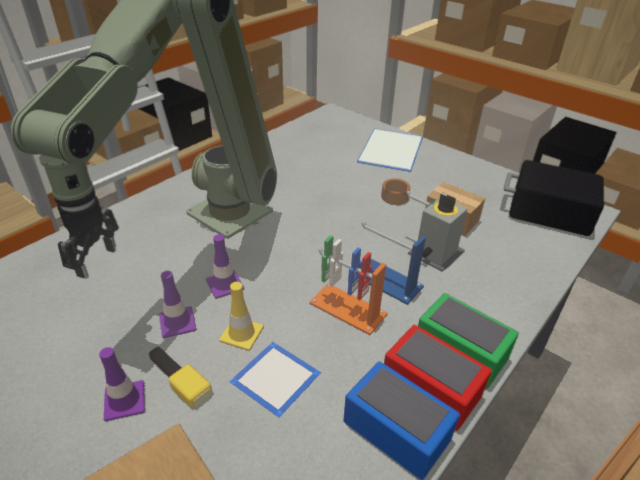

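View pics/top0.png

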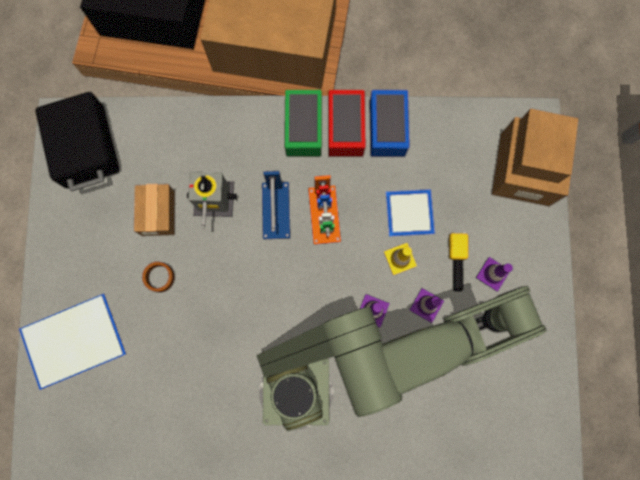

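Scene view: yellow cone (240,315), purple look-alikes (220,265), (175,300), (120,385). The orange hook at (350,290) holds the tags. The spot is the small square (275,377); the large square (392,150) is a look-alike. Next, close crops.

Run:
```python
import cv2,numpy as np
s=cv2.imread("pics/scene0.png");t=cv2.imread("pics/top0.png")
a=cv2.resize(s[180:340,300:480],None,fx=4.4,fy=3.75*1,interpolation=cv2.INTER_CUBIC)[:600,:792]
a=cv2.resize(s[185:335,300:475],(700,600),interpolation=cv2.INTER_CUBIC)
b=cv2.resize(t[160:280,180:340],(800,600),interpolation=cv2.INTER_CUBIC)
cv2.imwrite("pics/c1.png",a);cv2.imwrite("pics/c2.png",b)
```

```text
(no output)
```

View pics/c1.png

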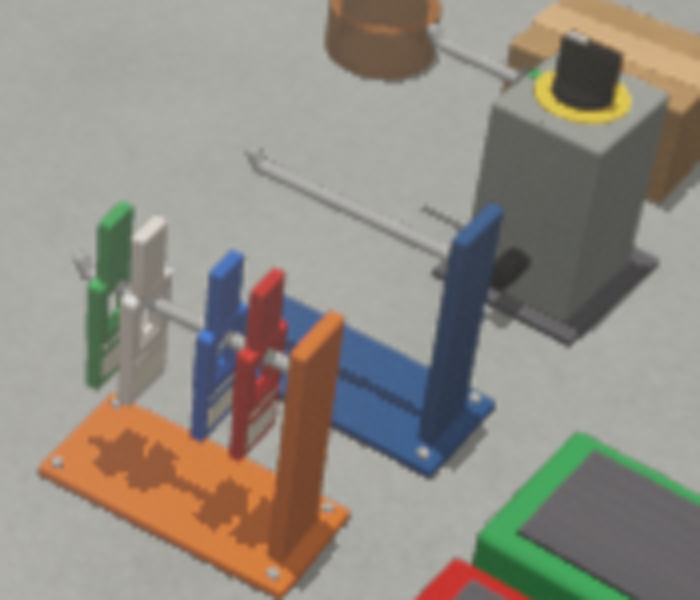

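View pics/c2.png

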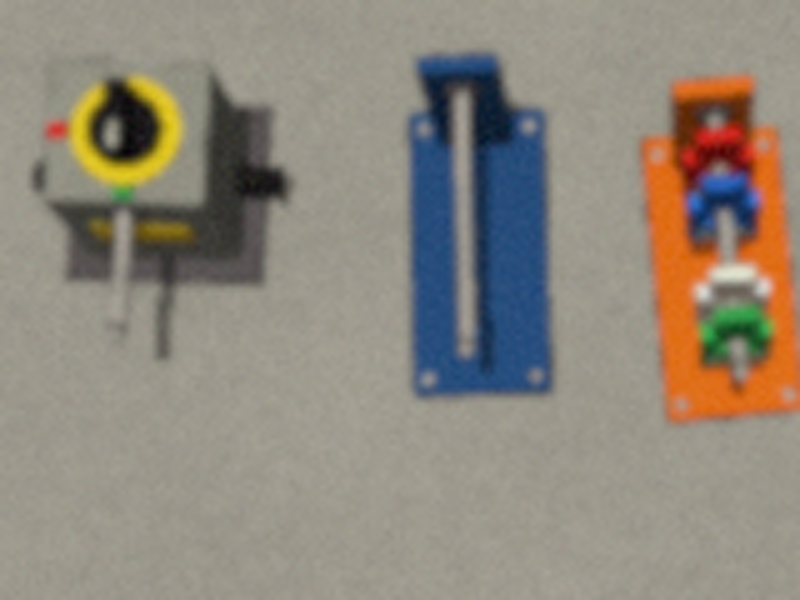

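```bash
cat > fit.py <<'E'
from h import *
from scipy.optimize import least_squares
P={n:r.read_camera(n) for n in("top","scene")}
px=lambda n,u,v:(np.array([180+(u+.5)/5-.5,160+(v+.5)/5-.5]) if n=="top" else np.array([300+(u+.5)/4-.5,185+(v+.5)/4-.5]))
T=lambda q,X:np.array([q[0]+np.cos(q[2])*X[0]-np.sin(q[2])*X[1],q[1]+np.sin(q[2])*X[0]+np.cos(q[2])*X[1],X[2]])
def bolt(q,i): # i=(front?,left?)
    return [q[6] if i[0] else q[7],(q[8] if i[1] else -q[8]),.011]
obs=[ # stand, cam, pt, pixel
(0,"top",(-.167,0,.160),(738,385)),(0,"top",(.012,.025,.185),(672,82)),(0,"top",(.012,-.025,.185),(752,78)),
(0,"top",(0,1),(656,155)),(0,"top",(0,0),(763,146)),(0,"top",(1,1),(682,404)),(0,"top",(1,0),(788,395)),
(0,"scene",(1,1),(115,402)),(0,"scene",(1,0),(57,462)),(0,"scene",(0,1),(328,507)),(0,"scene",(0,0),(273,574)),(0,"scene",(-.167,0,.160),(82,263)),
(1,"top",(-.167,0,.160),(465,355)),(1,"top",(.012,.025,.185),(418,60)),(1,"top",(.012,-.025,.185),(497,57)),
(1,"top",(0,1),(424,130)),(1,"top",(0,0),(529,127)),(1,"top",(1,1),(428,378)),(1,"top",(1,0),(536,376)),
(1,"scene",(0,1),(475,398)),(1,"scene",(0,0),(425,453)),(1,"scene",(-.167,0,.160),(252,157))]
def res(q):
    o=[]
    for s,c,X,p in obs:
        Q=np.r_[q[3*s:3*s+3]]
        X=X if len(X)==3 else bolt(q,X)
        o.append(proj(P[c],T(Q,X))-px(c,*p))
    return np.concatenate(o)
f=least_squares(res,[.63,-.09,0,.65,.07,0,-.13,.02,.035],loss="soft_l1")
print("stands",np.round(f.x,4)); print(np.round(res(f.x).reshape(-1,2),1).tolist())
iso=[("top",(-.06,.05,.16),(48,205)),("top",(-.06,-.05,.16),(207,205)),("top",(.03,-.05,.16),(210,60)),("top",(.03,.05,.16),(50,60)),
("top",(-.144,0,.158),(116,330)),("scene",(.03,-.05,.16),(597,152)),("scene",(-.06,-.05,.16),(492,102)),("scene",(.03,.05,.16),(665,96)),("scene",(-.144,0,.158),(430,32))]
g=least_squares(lambda q:np.concatenate([proj(P[c],T(q,X))-px(c,*p) for c,X,p in iso]),[.63,.25,0],loss="soft_l1")
print("iso",np.round(g.x,4),np.round(g.fun.reshape(-1,2),1).tolist())
# spot and cone by colour
for c in P:
    im=cv2.cvtColor(P[c]["color"],cv2.COLOR_RGB2HSV); sl={"top":np.s_[180:245,375:440],"scene":np.s_[340:415,228:325]}[c]
    m=cv2.inRange(im,(105,120,60),(125,255,255)); k=np.zeros_like(m);k[sl]=m[sl]
    h=cv2.convexHull(cv2.findNonZero(k)); (a)=cv2.minAreaRect(h)
    q=cv2.approxPolyDP(h,6,True)[:,0]; w=np.array([at_z(P[c],*u,0) for u in q]); print("spot",c,np.round(w[:,:2],3).tolist(),np.round(w.mean(0),4))
    m=cv2.inRange(im,(20,120,80),(35,255,255)); sl={"top":np.s_[238:280,380:420],"scene":np.s_[275:355,215:270]}[c]
    k=np.zeros_like(m);k[sl]=m[sl]; ys,xs=np.nonzero(k); i=ys.argmin(); print("cone bbox",c,xs.min(),xs.max(),ys.min(),ys.max(),xs[ys==ys.min()])
    h=cv2.convexHull(cv2.findNonZero(k)); print(h[:,0].tolist())
E
python3 fit.py
```

```text
stands [ 0.6337 -0.0822  0.0931  0.6487  0.0718  0.0346 -0.1534  0.0136  0.0348]
[[0.2, -1.3], [-0.5, 0.1], [0.1, -0.6], [0.0, -0.2], [-0.2, -0.3], [-0.4, 0.0], [-0.2, -0.1], [0.1, 0.3], [-0.2, -0.1], [-0.3, 0.3], [-0.3, -0.1], [-2.0, -2.2], [0.1, -0.0], [-0.7, -0.8], [0.1, -0.7], [-0.2, -0.2], [-0.0, -0.3], [-0.0, 0.2], [-0.1, -0.1], [-0.1, 0.2], [-0.6, 0.2], [-1.2, -2.0]]
iso [ 0.6354  0.2729 -0.0179] [[-1.1, -0.6], [-0.1, -0.1], [0.7, 0.2], [0.1, -0.3], [0.4, 2.0], [0.7, 0.6], [-1.1, 0.0], [1.7, -0.8], [-0.6, -0.3]]
spot top [[0.507, -0.445], [0.498, -0.304], [0.638, -0.294], [0.649, -0.437]] [ 0.573  -0.3699  0.    ]
cone bbox top 384 416 243 274 [404 405 406 407]
[[416, 265], [415, 266], [411, 268], [398, 273], [395, 274], [393, 274], [392, 273], [391, 271], [385, 256], [384, 253], [384, 251], [386, 250], [393, 247], [404, 243], [407, 243], [411, 249], [416, 264]]
spot scene [[0.641, -0.292], [0.65, -0.43], [0.504, -0.445], [0.497, -0.302]] [ 0.5731 -0.3675  0.    ]
cone bbox scene 220 262 282 349 [234 235 236 237 238]
[[262, 327], [257, 336], [251, 346], [249, 349], [247, 349], [240, 347], [227, 343], [221, 341], [220, 340], [220, 338], [230, 285], [232, 283], [234, 282], [238, 282], [240, 283], [241, 284], [262, 325]]
```

```bash
cat > plan.py <<'E'
import sys
from h import *
H=dict(home=(.6337,-.0822,.0931),spare=(.6487,.0718,.0346),iso=(.6354,.2729,-.0179),world=(0,0,0))
def go(frame,x,y,z,flip=0,extra=0,o=None):
    """deltas (mm, tool axes) and yaw turn to bring the TCP to frame point; tool y along frame y"""
    q=H[frame]; c,s=np.cos(q[2]),np.sin(q[2]); X=np.array([q[0]+c*x-s*y,q[1]+s*x+c*y,z])
    o=o or r.get_obs(); Rt=R.from_rotvec(o["orientation"])
    # tool down with x axis along frame +x (y = -frame y), or flipped
    D=R.from_euler("z",q[2]-extra+(np.pi if flip else 0))*R.from_euler("x",np.pi)
    return np.round(Rt.inv().apply(X-o["eef_pos"])*1000,1),np.round((Rt.inv()*D).as_rotvec(),3)
if __name__=="__main__":
    o=r.get_obs(); print("t",round(o["time"],2),"tcp",np.round(o["eef_pos"],4),"rv",np.round(o["orientation"],3),"F",np.round(o["wrist_force"],1),"w",round(o["gripper_width"],3),"q",np.round(o["joint_positions"],2))
    q=R.from_rotvec(o["orientation"]).as_matrix(); print("tool x",np.round(q[:,0],3),"y",np.round(q[:,1],3))
    for a in sys.argv[1:]:
        b=a.split(","); print(a,*go(b[0],*map(float,b[1:])))
E
python3 plan.py iso,-.015,0,.26 iso,-.015,0,.26,1 world,.21,-.535,.3
```

```text
t 3.4 tcp [ 0.2105 -0.5351  0.2313] rv [ 3.087  0.585 -0.   ] F [0.1 0.5 0.4] w 0.998 q [-1.22  0.32  1.56 -0.    1.26 -0.02]
tool x [ 0.931  0.366 -0.   ] y [ 0.366 -0.931  0.   ]
iso,-.015,0,.26 [ 677.3 -602.1  -28.7] [0.    0.    0.393]
iso,-.015,0,.26,1 [ 677.3 -602.1  -28.7] [-0.     0.    -2.749]
world,.21,-.535,.3 [ -0.4  -0.3 -68.7] [0.    0.    0.375]
```

```bash
cat >> plan.py <<'E'
def rows(frame,x,y,z,grip,n,flip=1,extra=0,rz=None):
    o=r.get_obs(); q=H[frame]; c,s=np.cos(q[2]),np.sin(q[2]); X=np.array([q[0]+c*x-s*y,q[1]+s*x+c*y,z])
    _,w=go(frame,x,y,z,flip,extra,o); Rt=R.from_rotvec(o["orientation"]); d=(X-o["eef_pos"])*1000/n
    out=[]
    for i in range(n):
        v=Rt.inv().apply(d); out.append("%g "%grip+" ".join("%g"%k for k in np.round(v,1))+" "+" ".join("%g"%k for k in np.round(w/n,3)))
        Rt=Rt*R.from_rotvec(w/n)
    for i in range(0,n,8): print("; ".join(out[i:i+8]))
E
python3 -c "
from plan import rows
rows('iso',-.015,0,.30,0,21)"
```

```text
0 32.3 -28.7 -3.3 -0 0 -0.131; 0 35.7 -24.2 -3.3 -0 0 -0.131; 0 38.6 -19.3 -3.3 -0 0 -0.131; 0 40.8 -14.1 -3.3 -0 0 -0.131; 0 42.3 -8.7 -3.3 -0 0 -0.131; 0 43 -3.1 -3.3 -0 0 -0.131; 0 43.1 2.5 -3.3 -0 0 -0.131; 0 42.4 8.1 -3.3 -0 0 -0.131
0 41 13.6 -3.3 -0 0 -0.131; 0 38.8 18.8 -3.3 -0 0 -0.131; 0 36 23.7 -3.3 -0 0 -0.131; 0 32.6 28.2 -3.3 -0 0 -0.131; 0 28.7 32.3 -3.3 -0 0 -0.131; 0 24.2 35.7 -3.3 -0 0 -0.131; 0 19.3 38.6 -3.3 -0 0 -0.131; 0 14.1 40.8 -3.3 -0 0 -0.131
0 8.7 42.3 -3.3 -0 0 -0.131; 0 3.1 43 -3.3 -0 0 -0.131; 0 -2.5 43.1 -3.3 -0 0 -0.131; 0 -8.1 42.4 -3.3 -0 0 -0.131; 0 -13.6 41 -3.3 -0 0 -0.131
```

Request:
carry_out(steps="0 32 -29 -10 0 0 -0.13; 0 36 -24 -10 0 0 -0.13; 0 39 -19 -10 0 0 -0.13; 0 41 -14 -10 0 0 -0.13; 0 42 -9 -10 0 0 -0.13; 0 43 -3 -10 0 0 -0.13; 0 43 3 -10 0 0 -0.13; 0 42 8 0 0 0 -0.13", squeeze=50)

```text
time: 4.2
eef_pos: [0.3694, -0.227, 0.3029]
orientation: [2.38, 2.045, 0.002]
wrist_force: [1.6, -0.1, 0.2]
gripper_width: 1.002
```

Request:
carry_out(steps="0 41 14 0 0 0 -0.13; 0 39 19 0 0 0 -0.13; 0 36 24 0 0 0 -0.13; 0 33 28 0 0 0 -0.13; 0 29 32 0 0 0 -0.13; 0 24 36 0 0 0 -0.13; 0 19 39 0 0 0 -0.13; 0 14 41 0 0 0 -0.13")

```text
time: 5.0
eef_pos: [0.5295, 0.0805, 0.3014]
orientation: [1.049, 2.961, -0.0]
wrist_force: [1.3, -0.4, -0.2]
gripper_width: 1.002
```

```bash
python3 plan.py; python3 -c "
from plan import rows
rows('iso',-.015,0,.26,0,7)"
```

```text
t 5.0 tcp [0.5295 0.0805 0.3014] rv [ 1.049  2.961 -0.   ] F [ 1.3 -0.4 -0.2] w 1.002 q [ 0.13  0.22  1.53 -0.    1.39 -0.76]
tool x [-0.777  0.63  -0.001] y [0.63  0.777 0.   ]
0 7.2 29.6 5.9 -0 0 -0.095; 0 4.4 30.1 5.9 -0 0 -0.095; 0 1.5 30.4 5.9 -0 0 -0.095; 0 -1.3 30.4 5.9 -0 0 -0.095; 0 -4.2 30.1 5.9 -0 0 -0.095; 0 -7 29.6 5.9 -0 0 -0.095; 0 -9.8 28.8 5.9 -0 0 -0.095
```

Request:
carry_out(steps="0 7 30 5 0 0 -0.095; 0 4 30 5 0 0 -0.095; 0 2 30 5 0 0 -0.095; 0 -1 30 5 0 0 -0.095; 0 -4 30 5 0 0 -0.095; 0 -7 30 5 0 0 -0.095; 0 -10 29 5 0 0 -0.095; 0 0 0 0 0 0 0")

```text
time: 5.8
eef_pos: [0.6211, 0.274, 0.2641]
orientation: [-0.028, -3.14, -0.001]
wrist_force: [-0.0, 0.0, -0.8]
gripper_width: 1.002
```

```bash
python3 plan.py iso,-.015,0,.173,1
python3 - <<'E'
from h import *
p=r.read_camera("top"); s=r.read_camera("scene")
a=cv2.resize(p["color"][150:250,160:290,::-1],(390,300),interpolation=cv2.INTER_CUBIC)
b=cv2.resize(s["color"][150:250,380:510,::-1],(390,300),interpolation=cv2.INTER_CUBIC)
cv2.imwrite("pics/k1.png",cv2.resize(np.hstack([a,b]),(800,308)))
E
```

```text
t 5.8 tcp [0.6211 0.274  0.2641] rv [-2.80e-02 -3.14e+00 -1.00e-03] F [-0.   0.  -0.8] w 1.002 q [ 0.4   0.47  1.24  0.    1.43 -1.15]
tool x [-1.     0.018  0.002] y [0.018 1.    0.   ]
iso,-.015,0,.173,1 [ 0.5 -0.9 91.1] [ 0.    -0.002  0.   ]
```

View pics/k1.png

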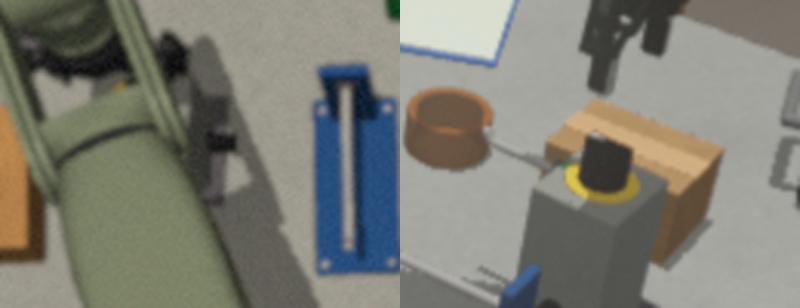

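The fingers straddle the knob at (605,160). Next I descend, pinch and turn.

Request:
carry_out(steps="0 0 -1 20 0 0 0; 0 0 0 20 0 0 0; 0 0 0 20 0 0 0; 0 0 0 20 0 0 0; 0 0 0 11 0 0 0; 0 0 0 0 0 0 0; 1 0 0 0 0 0 0; 1 0 0 0 0 0 0")

```text
time: 6.7
eef_pos: [0.6211, 0.2699, 0.1769]
orientation: [0.035, 3.139, 0.001]
wrist_force: [0.1, -0.1, -0.2]
gripper_width: 0.689
```

Request:
carry_out(steps="1 0 0 0 0 0 0; 1 0 0 0 0 0 0; 1 0 0 0 0 0 0; 1 0 0 0 0 0 0; 1 0 0 0 0 0 0")

```text
time: 7.2
eef_pos: [0.6208, 0.2745, 0.1764]
orientation: [0.034, 3.139, 0.014]
wrist_force: [0.5, 10.4, 1.0]
gripper_width: 0.16
```

```bash
python3 plan.py iso,-.015,0,.173,1
```

```text
t 7.2 tcp [0.6208 0.2745 0.1764] rv [0.034 3.139 0.014] F [ 0.5 10.4  1. ] w 0.16 q [ 0.4   0.51  1.39  0.01  1.23 -1.16]
tool x [-1.     0.022 -0.002] y [0.022 1.    0.009]
iso,-.015,0,.173,1 [ 0.4 -1.4  3.4] [ 0.009  0.002 -0.004]
```

Request:
carry_out(steps="1 0 4 0 0 0 0; 1 0 0 0 0 0 0.14; 1 0 0 0 0 0 0.14; 1 0 0 0 0 0 0.14; 1 0 0 0 0 0 0.14; 1 0 0 0 0 0 0.14; 1 0 0 0 0 0 0.14; 1 0 0 0 0 0 0.14")

```text
time: 8.0
eef_pos: [0.6197, 0.2729, 0.1764]
orientation: [-1.516, -2.751, 0.004]
wrist_force: [-1.9, -1.9, 5.4]
gripper_width: 0.157
```

Request:
carry_out(steps="1 0 0 0 0 0 0.14; 1 0 0 0 0 0 0.14; 1 0 0 0 0 0 0.14; 1 0 0 0 0 0 0.14; 1 0 0 0 0 0 0.03; 1 0 0 0 0 0 0; 1 0 0 0 0 0 0")

```text
time: 8.7
eef_pos: [0.6184, 0.2726, 0.1764]
orientation: [-2.244, -2.197, 0.008]
wrist_force: [-6.7, -2.3, 5.7]
gripper_width: 0.156
```

```bash
python3 plan.py iso,-.015,0,.173,1,1.5708
```

```text
t 8.7 tcp [0.6184 0.2726 0.1764] rv [-2.244 -2.197  0.008] F [-6.7 -2.3  5.7] w 0.156 q [ 0.4   0.52  1.39 -0.    1.24  0.42]
tool x [ 0.021  1.    -0.003] y [ 1.    -0.021 -0.004]
iso,-.015,0,.173,1,1.5708 [0.6 2.  3.4] [-0.004  0.003 -0.003]
```

Request:
carry_out(steps="0 0 0 0 0 0 0; 0 0 0 0 0 0 0; 0 0 0 0 0 0 0; 0 0 0 0 0 0 0; 0 0 0 -20 0 0 0; 0 0 0 -30 0 0 0; 0 0 0 -30 0 0 0; 0 0 0 -20 0 0 0")

```text
time: 9.5
eef_pos: [0.6212, 0.2741, 0.2776]
orientation: [2.244, 2.197, 0.004]
wrist_force: [-0.5, 0.1, 0.7]
gripper_width: 0.997
```

Run:
```python
from h import *
from plan import H
# tag tab centres: scene view, colour blobs above shoulders -> along home bar
s=r.read_camera("scene")
for t in ["green_tag","white_tag","blue_tag","red_tag"]:
    print(t,[ (np.round(d["position"],3).tolist(),round(d["p"],2)) for d in r.spot_in(t,s)[:2]])
q=H["home"]
im=s["color"][:,:,::-1].copy()
for x in (-.145,-.14,-.113,-.059,-.032):
    c,sn=np.cos(q[2]),np.sin(q[2]);
    for z in (.208,.076): 
        u=proj(s,[q[0]+c*x,q[1]+sn*x,z]); cv2.circle(im,tuple(np.round(u*16).astype(int)),8,(255,0,255),-1,shift=4)
a=cv2.resize(im[235:335,295:395],(500,500),interpolation=cv2.INTER_CUBIC); b=cv2.resize(im[170:270,400:500],(300,300)); b=np.vstack([b,np.zeros((200,300,3),np.uint8)])
cv2.imwrite("pics/k2.png",np.hstack([a,b]))
from plan import rows
rows('home',-.138,0,.27,0,14)
```

```text
green_tag [([0.492, -0.108, 0.152], 0.81), ([0.581, -0.098, 0.148], 0.18)]
white_tag [([0.523, -0.102, 0.147], 0.75)]
blue_tag [([0.582, -0.1, 0.15], 0.58)]
red_tag [([0.608, -0.094, 0.153], 0.82)]
0 -26.5 -8.3 0.3 -0 -0 -0.12; 0 -25.3 -11.4 0.3 -0 -0 -0.12; 0 -23.8 -14.4 0.3 -0 -0 -0.12; 0 -21.9 -17.1 0.3 -0 -0 -0.12; 0 -19.7 -19.6 0.3 -0 -0 -0.12; 0 -17.2 -21.8 0.3 -0 -0 -0.12; 0 -14.4 -23.7 0.3 -0 -0 -0.12; 0 -11.5 -25.3 0.3 -0 -0 -0.12
0 -8.3 -26.5 0.3 -0 -0 -0.12; 0 -5.1 -27.3 0.3 -0 -0 -0.12; 0 -1.8 -27.7 0.3 -0 -0 -0.12; 0 1.6 -27.7 0.3 -0 -0 -0.12; 0 4.9 -27.3 0.3 -0 -0 -0.12; 0 8.1 -26.6 0.3 -0 -0 -0.12
```

View pics/k2.png

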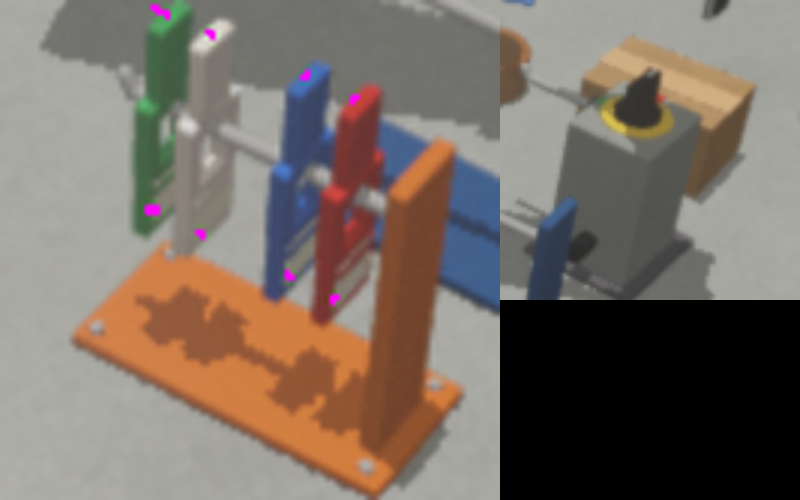

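Knob now points to red. I move over to the green tag.

Request:
carry_out(steps="0 -26 -8 0 0 0 -0.12; 0 -25 -11 0 0 0 -0.12; 0 -24 -14 0 0 0 -0.12; 0 -22 -17 0 0 0 -0.12; 0 -20 -20 0 0 0 -0.12; 0 -17 -22 0 0 0 -0.12; 0 -14 -24 0 0 0 -0.12; 0 -12 -25 0 0 0 -0.12")

```text
time: 10.55
eef_pos: [0.5491, 0.0625, 0.2733]
orientation: [-0.967, -2.985, 0.002]
wrist_force: [-0.0, -0.3, 0.4]
gripper_width: 1.001
```

Request:
carry_out(steps="0 -8 -27 0 0 0 -0.12; 0 -5 -27 0 0 0 -0.12; 0 -2 -28 0 0 0 -0.12; 0 2 -28 0 0 0 -0.12; 0 5 -27 0 0 0 -0.12; 0 8 -27 0 0 0 -0.12; 0 0 0 0 0 0 0; 0 0 0 0 0 0 0")

```text
time: 11.35
eef_pos: [0.4953, -0.0948, 0.2739]
orientation: [0.134, -3.136, -0.002]
wrist_force: [0.2, 0.2, -0.4]
gripper_width: 1.003
```

```bash
python3 plan.py home,-.14,0,.169,1
```

```text
t 11.35 tcp [ 0.4953 -0.0948  0.2739] rv [ 1.340e-01 -3.136e+00 -2.000e-03] F [ 0.2  0.2 -0.4] w 1.003 q [-0.21  0.18  1.64  0.    1.32 -1.87]
tool x [-0.996 -0.086  0.002] y [-0.086  0.996  0.001]
home,-.14,0,.169,1 [  0.8  -0.5 104.9] [ 0.001 -0.002 -0.007]
```

Request:
carry_out(steps="0 1 0 25 0 0 -0.007; 0 0 0 25 0 0 0; 0 0 0 25 0 0 0; 0 0 0 20 0 0 0; 0 0 0 10 0 0 0; 1 0 0 0 0 0 0; 1 0 0 0 0 0 0; 1 0 0 0 0 0 0")

```text
time: 12.15
eef_pos: [0.4958, -0.0947, 0.1714]
orientation: [-0.15, 3.136, -0.001]
wrist_force: [0.0, 0.8, 0.9]
gripper_width: 0.515
```

Request:
carry_out(steps="1 0 0 0 0 0 0; 1 0 0 0 0 0 0; 1 0 0 0 0 0 0; 1 0 0 0 0 0 0")

```text
time: 12.55
eef_pos: [0.4957, -0.0952, 0.1714]
orientation: [-0.149, 3.136, -0.002]
wrist_force: [-0.2, 0.4, 6.1]
gripper_width: 0.316
```

```bash
python3 plan.py home,-.14,0,.186,1 home,-.215,0,.186,1 spare,-.215,0,.186,1
```

```text
t 12.55 tcp [ 0.4957 -0.0952  0.1714] rv [-1.490e-01  3.136e+00 -2.000e-03] F [-0.2  0.4  6.1] w 0.316 q [-0.21  0.26  1.82 -0.    1.07 -1.88]
tool x [-0.995 -0.095 -0.002] y [-0.095  0.995 -0.001]
home,-.14,0,.186,1 [  1.3   0.1 -14.6] [-0.001  0.002  0.002]
home,-.215,0,.186,1 [ 76.3   0.2 -14.8] [-0.001  0.002  0.002]
spare,-.215,0,.186,1 [ 46.4 164.7 -14.9] [-0.001  0.002  0.061]
```

Request:
carry_out(steps="1 0 0 -9 0 0 0; 1 0 0 -8 0 0 0; 1 0 0 0 0 0 0; 1 20 0 0 0 0 0; 1 25 0 0 0 0 0; 1 25 0 0 0 0 0; 1 15 0 0 0 0 0; 1 0 0 0 0 0 0")

```text
time: 13.35
eef_pos: [0.4088, -0.1028, 0.1873]
orientation: [0.148, -3.137, -0.0]
wrist_force: [0.1, -0.4, -0.0]
gripper_width: 0.321
```

```bash
python3 plan.py home,-.225,0,.188,1 spare,-.225,0,.188,1
python3 - <<'E'
from h import *
s=r.read_camera("scene")
cv2.imwrite("pics/g1.png",cv2.resize(s["color"][190:320,270:440,::-1],(680,520),interpolation=cv2.INTER_CUBIC))
E
```

```text
t 13.35 tcp [ 0.4088 -0.1028  0.1873] rv [ 0.148 -3.137 -0.   ] F [ 0.1 -0.4 -0. ] w 0.321 q [-0.27  0.12  1.96 -0.    1.07 -1.94]
tool x [-0.996 -0.094  0.001] y [-0.094  0.996  0.   ]
home,-.225,0,.188,1 [-0.9 -0.4 -0.7] [ 0.    -0.001  0.001]
spare,-.225,0,.188,1 [-30.7 164.6  -0.7] [ 0.    -0.001  0.06 ]
```

View pics/g1.png

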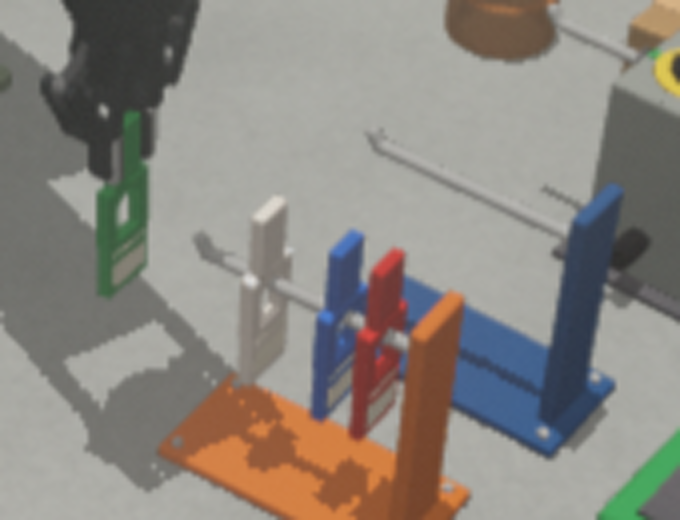

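Green is held clear of the hook at (120,220), upright. I carry it to the spare hook.

Request:
carry_out(steps="1 -8 41 0 0 0 0.03; 1 -8 41 0 0 0 0.03; 1 -8 41 0 0 0 0; 1 -7 41 0 0 0 0; 1 0 0 0 0 0 0; 1 0 0 0 0 0 0")

```text
time: 14.0
eef_pos: [0.4329, 0.0635, 0.1872]
orientation: [-0.06, 3.141, -0.001]
wrist_force: [-1.0, -0.5, -1.1]
gripper_width: 0.322
```

```bash
python3 plan.py spare,-.225,0,.188,1 spare,-.045,0,.188,1
```

```text
t 14.0 tcp [0.4329 0.0635 0.1872] rv [-6.000e-02  3.141e+00 -1.000e-03] F [-1.  -0.5 -1.1] w 0.322 q [ 0.12  0.14  1.93 -0.    1.07 -1.49]
tool x [-0.999 -0.038 -0.   ] y [-0.038  0.999 -0.   ]
spare,-.225,0,.188,1 [ 9.   0.8 -0.8] [-0.     0.     0.003]
spare,-.045,0,.188,1 [-171.     0.2   -0.8] [-0.     0.     0.003]
```

Request:
carry_out(steps="1 -20 1 0 0 0 0; 1 -25 0 0 0 0 0; 1 -25 0 0 0 0 0; 1 -25 0 0 0 0 0; 1 -25 0 0 0 0 0; 1 -25 0 0 0 0 0; 1 -26 0 0 0 0 0; 1 0 0 0 0 0 0")

```text
time: 14.8
eef_pos: [0.6061, 0.0678, 0.1866]
orientation: [-0.051, 3.139, -0.001]
wrist_force: [0.5, -0.6, -1.1]
gripper_width: 0.321
```

Request:
carry_out(steps="1 0 0 8 0 0 0; 1 0 0 7 0 0 0; 1 0 0 0 0 0 0; 0 0 0 0 0 0 0; 0 0 0 0 0 0 0; 0 0 0 0 0 0 0; 0 0 0 0 0 0 0; 0 0 0 -20 0 0 0")

```text
time: 15.6
eef_pos: [0.6008, 0.0695, 0.1897]
orientation: [0.055, -3.135, 0.001]
wrist_force: [0.6, -1.2, 0.2]
gripper_width: 1.001
```

Request:
carry_out(steps="0 0 0 -30 0 0 0; 0 0 0 -30 0 0 0; 0 10 0 -10 0 0 0; 0 0 0 0 0 0 0")

```text
time: 16.0
eef_pos: [0.5921, 0.0693, 0.2637]
orientation: [-0.055, 3.139, 0.0]
wrist_force: [0.2, -0.4, 0.2]
gripper_width: 1.001
```

```bash
python3 -c "
from plan import rows
rows('home',-.113,0,.265,0,6)"; python3 plan.py home,-.113,0,.265,1;  python3 - <<'E'
from h import *
s=r.read_camera("scene")
cv2.imwrite("pics/g2.png",cv2.resize(s["color"][190:320,290:460,::-1],(510,390),interpolation=cv2.INTER_CUBIC))
E
```

```text
0 12.8 -26.6 -0.2 0 0 -0.01; 0 13 -26.4 -0.2 0 0 -0.01; 0 13.3 -26.3 -0.2 0 0 -0.01; 0 13.5 -26.2 -0.2 0 0 -0.01; 0 13.8 -26.1 -0.2 0 0 -0.01; 0 14 -25.9 -0.2 0 0 -0.01
t 16.0 tcp [0.5921 0.0693 0.2637] rv [-0.055  3.139  0.   ] F [ 0.2 -0.4  0.2] w 1.001 q [ 0.1   0.33  1.46 -0.    1.34 -1.51]
tool x [-0.999 -0.035 -0.002] y [-0.035  0.999  0.   ]
home,-.113,0,.265,1 [  76.5 -159.4   -1.5] [ 0.     0.002 -0.058]
```

View pics/g2.png

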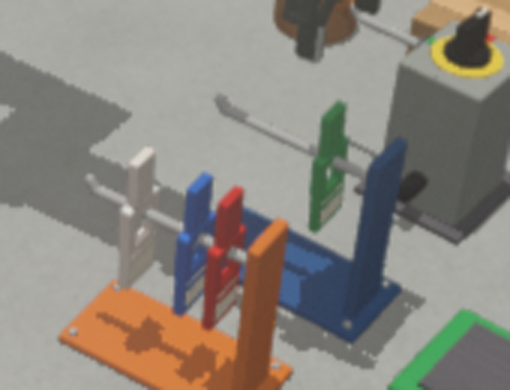

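Green hangs on the spare hook at (328,165). White is next; the same procedure works.

Request:
carry_out(steps="0 13 -27 0 0 0 -0.01; 0 13 -27 0 0 0 -0.01; 0 13 -26 0 0 0 -0.01; 0 13 -26 0 0 0 -0.01; 0 14 -26 0 0 0 -0.01; 0 14 -26 0 0 0 -0.01; 0 0 0 0 0 0 0; 0 0 0 0 0 0 0")

```text
time: 16.85
eef_pos: [0.5216, -0.0933, 0.2607]
orientation: [0.147, -3.136, -0.002]
wrist_force: [0.7, -0.5, -0.1]
gripper_width: 1.001
```

```bash
python3 plan.py home,-.113,0,.170,1
```

```text
t 16.85 tcp [ 0.5216 -0.0933  0.2607] rv [ 1.470e-01 -3.136e+00 -2.000e-03] F [ 0.7 -0.5 -0.1] w 1.001 q [-0.2   0.23  1.61  0.    1.3  -1.86]
tool x [-0.996 -0.094  0.003] y [-0.094  0.996  0.001]
home,-.113,0,.170,1 [ 0.1  0.5 90.7] [ 0.001 -0.003  0.001]
```

Request:
carry_out(steps="0 0 0 25 0 0 0; 0 0 0 25 0 0 0; 0 0 0 25 0 0 0; 0 0 0 16 0 0 0; 0 0 0 0 0 0 0; 1 0 0 0 0 0 0; 1 0 0 0 0 0 0; 1 0 0 0 0 0 0")

```text
time: 17.65
eef_pos: [0.5231, -0.0932, 0.1723]
orientation: [-0.15, 3.136, -0.001]
wrist_force: [0.2, 0.6, 0.3]
gripper_width: 0.52
```

Request:
carry_out(steps="1 0 0 0 0 0 0; 1 0 0 0 0 0 0; 1 0 0 0 0 0 0; 1 0 0 -9 0 0 0; 1 0 0 -8 0 0 0; 1 0 0 0 0 0 0; 1 15 0 0 0 0 0; 1 25 0 0 0 0 0")

```text
time: 18.45
eef_pos: [0.4831, -0.0972, 0.1881]
orientation: [-0.15, 3.137, -0.001]
wrist_force: [-0.6, 0.0, -0.4]
gripper_width: 0.317
```

```bash
python3 plan.py home,-.225,0,.188,1 spare,-.225,0,.188,1
```

```text
t 18.45 tcp [ 0.4831 -0.0972  0.1881] rv [-1.500e-01  3.137e+00 -1.000e-03] F [-0.6  0.  -0.4] w 0.317 q [-0.22  0.22  1.81 -0.    1.1  -1.89]
tool x [-0.995 -0.096 -0.001] y [-0.096  0.995 -0.   ]
home,-.225,0,.188,1 [73.7  1.2  0. ] [-0.     0.001  0.003]
spare,-.225,0,.188,1 [ 43.6 166.2  -0. ] [-0.     0.001  0.061]
```

Request:
carry_out(steps="1 25 0 0 0 0 0; 1 25 0 0 0 0 0; 1 22 0 0 0 0 0; 1 0 0 0 0 0 0; 1 -7 41 0 0 0 0.03; 1 -7 41 0 0 0 0.03; 1 -7 41 0 0 0 0; 1 -6 41 0 0 0 0")

```text
time: 19.25
eef_pos: [0.4295, 0.0631, 0.1885]
orientation: [-0.055, 3.139, 0.0]
wrist_force: [0.7, -0.1, -0.6]
gripper_width: 0.318
```

Request:
carry_out(steps="1 0 0 0 0 0 0; 1 0 0 0 0 0 0")

```text
time: 19.45
eef_pos: [0.429, 0.0621, 0.1882]
orientation: [-0.06, 3.141, -0.001]
wrist_force: [-0.3, -0.8, -0.8]
gripper_width: 0.319
```

```bash
python3 plan.py spare,-.225,0,.188,1 spare,-.080,0,.188,1
```

```text
t 19.45 tcp [0.429  0.0621 0.1882] rv [-6.000e-02  3.141e+00 -1.000e-03] F [-0.3 -0.8 -0.8] w 0.319 q [ 0.12  0.13  1.93 -0.    1.08 -1.49]
tool x [-0.999 -0.038 -0.   ] y [-0.038  0.999 -0.001]
spare,-.225,0,.188,1 [5.  2.2 0.2] [-0.001  0.     0.003]
spare,-.080,0,.188,1 [-140.     1.7    0.2] [-0.001  0.     0.003]
```

Request:
carry_out(steps="1 -20 2 0 0 0 0; 1 -25 0 0 0 0 0; 1 -25 0 0 0 0 0; 1 -25 0 0 0 0 0; 1 -25 0 0 0 0 0; 1 -20 0 0 0 0 0; 1 0 0 0 0 0 0; 1 0 0 8 0 0 0")

```text
time: 20.25
eef_pos: [0.5686, 0.0669, 0.1805]
orientation: [-0.052, 3.14, -0.0]
wrist_force: [-0.7, -0.1, -1.2]
gripper_width: 0.32
```

Request:
carry_out(steps="1 0 0 8 0 0 0; 1 0 0 0 0 0 0; 0 0 0 0 0 0 0; 0 0 0 0 0 0 0; 0 0 0 0 0 0 0; 0 0 0 0 0 0 0; 0 0 0 -20 0 0 0; 0 0 0 -30 0 0 0")

```text
time: 21.05
eef_pos: [0.5669, 0.0682, 0.2208]
orientation: [0.055, -3.136, 0.001]
wrist_force: [0.3, -0.2, 0.1]
gripper_width: 1.001
```

Request:
carry_out(steps="0 0 0 -30 0 0 0; 0 0 0 -10 0 0 0; 0 0 0 0 0 0 0")

```text
time: 21.35
eef_pos: [0.5688, 0.0684, 0.2635]
orientation: [-0.055, 3.138, 0.0]
wrist_force: [0.0, -0.9, 0.4]
gripper_width: 1.004
```

```bash
python3 plan.py;python3 -c "
from plan import rows
rows('home',-.059,0,.265,0,6)"
python3 - <<'E'
from h import *
s=r.read_camera("scene")
cv2.imwrite("pics/g3.png",cv2.resize(s["color"][190:320,290:460,::-1],(510,390),interpolation=cv2.INTER_CUBIC))
E
```

```text
t 21.35 tcp [0.5688 0.0684 0.2635] rv [-0.055  3.138  0.   ] F [ 0.  -0.9  0.4] w 1.004 q [ 0.1   0.3   1.52 -0.    1.33 -1.51]
tool x [-0.999 -0.035 -0.003] y [-0.035  0.999  0.   ]
0 -0.1 -26 -0.2 0 0 -0.01; 0 0.1 -26 -0.2 0 0 -0.01; 0 0.4 -26 -0.2 0 0 -0.01; 0 0.6 -26 -0.2 0 0 -0.01; 0 0.9 -26 -0.2 0 0 -0.01; 0 1.1 -26 -0.2 0 0 -0.01
```

View pics/g3.png

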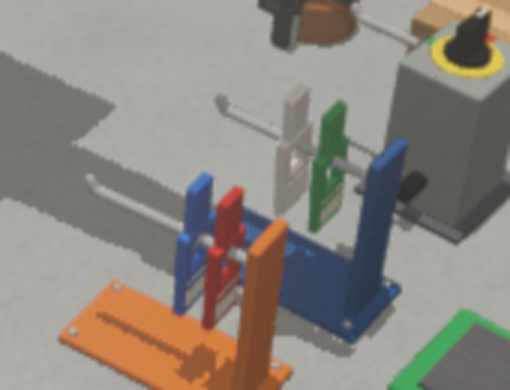

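White at (292,150) and green (328,165) hang on the spare hook. Blue next.

Request:
carry_out(steps="0 0 -26 0 0 0 -0.01; 0 0 -26 0 0 0 -0.01; 0 0 -26 0 0 0 -0.01; 0 1 -26 0 0 0 -0.01; 0 1 -26 0 0 0 -0.01; 0 1 -26 0 0 0 -0.01; 0 0 0 0 0 0 0; 0 0 0 0 0 0 0")

```text
time: 22.2
eef_pos: [0.5738, -0.0876, 0.2604]
orientation: [0.147, -3.135, -0.002]
wrist_force: [-0.2, 0.9, 0.1]
gripper_width: 0.998
```

```bash
python3 plan.py home,-.059,0,.170,1
```

```text
t 22.2 tcp [ 0.5738 -0.0876  0.2604] rv [ 1.470e-01 -3.135e+00 -2.000e-03] F [-0.2  0.9  0.1] w 0.998 q [-0.17  0.31  1.5   0.    1.33 -1.84]
tool x [-0.996 -0.094  0.003] y [-0.094  0.996  0.001]
home,-.059,0,.170,1 [-1.5 -0.3 90.4] [ 0.001 -0.003  0.001]
```

Request:
carry_out(steps="0 -1 0 25 0 0 0; 0 0 0 25 0 0 0; 0 0 0 25 0 0 0; 0 0 0 16 0 0 0; 0 0 0 0 0 0 0; 1 0 0 0 0 0 0; 1 0 0 0 0 0 0; 1 0 0 0 0 0 0")

```text
time: 23.0
eef_pos: [0.5762, -0.0874, 0.1725]
orientation: [-0.15, 3.136, -0.001]
wrist_force: [-0.2, -0.9, 0.3]
gripper_width: 0.515
```

Request:
carry_out(steps="1 0 0 0 0 0 0; 1 0 0 0 0 0 0; 1 0 0 0 0 0 0; 1 0 0 -9 0 0 0; 1 0 0 -8 0 0 0; 1 0 0 0 0 0 0; 1 15 0 0 0 0 0; 1 25 0 0 0 0 0")

```text
time: 23.8
eef_pos: [0.5363, -0.0914, 0.188]
orientation: [-0.15, 3.137, -0.0]
wrist_force: [0.2, -0.4, -0.7]
gripper_width: 0.32
```

Request:
carry_out(steps="1 25 0 0 0 0 0; 1 25 0 0 0 0 0; 1 25 0 0 0 0 0; 1 0 0 0 0 0 0")

```text
time: 24.2
eef_pos: [0.4578, -0.0984, 0.1881]
orientation: [0.148, -3.135, -0.001]
wrist_force: [1.7, -0.5, -0.8]
gripper_width: 0.319
```

```bash
python3 plan.py home,-.225,0,.188,1 spare,-.225,0,.188,1
```

```text
t 24.2 tcp [ 0.4578 -0.0984  0.1881] rv [ 1.480e-01 -3.135e+00 -1.000e-03] F [ 1.7 -0.5 -0.8] w 0.319 q [-0.24  0.19  1.86 -0.    1.09 -1.9 ]
tool x [-0.996 -0.094  0.003] y [-0.094  0.996  0.001]
home,-.225,0,.188,1 [48.4 -0.2  0.3] [ 0.001 -0.003  0.001]
spare,-.225,0,.188,1 [ 18.5 164.9   0.3] [ 0.    -0.003  0.06 ]
```

Request:
carry_out(steps="1 24 0 0 0 0 0; 1 24 0 0 0 0 0; 1 0 0 0 0 0 0; 1 -8 41 0 0 0 0.03; 1 -8 41 0 0 0 0.03; 1 -7 41 0 0 0 0; 1 -7 42 0 0 0 0; 1 0 0 0 0 0 0")

```text
time: 25.0
eef_pos: [0.4357, 0.0678, 0.1885]
orientation: [-0.064, 3.139, 0.003]
wrist_force: [-0.6, -0.0, -1.0]
gripper_width: 0.319
```

```bash
python3 plan.py spare,-.225,0,.188,1 spare,-.115,0,.188,1
```

```text
t 25.0 tcp [0.4357 0.0678 0.1885] rv [-6.400e-02  3.139e+00  3.000e-03] F [-0.6 -0.  -1. ] w 0.319 q [ 0.13  0.14  1.92  0.    1.08 -1.49]
tool x [-0.999 -0.041 -0.002] y [-0.041  0.999  0.002]
spare,-.225,0,.188,1 [12.  -3.3  0.5] [0.002 0.002 0.006]
spare,-.115,0,.188,1 [-98.   -4.    0.8] [0.002 0.002 0.006]
```

Request:
carry_out(steps="1 0 -1 0 0 0 0.005; 1 0 0 0 0 0 0")

```text
time: 25.2
eef_pos: [0.4342, 0.0618, 0.1882]
orientation: [-0.047, 3.141, -0.001]
wrist_force: [-0.1, 0.2, -1.0]
gripper_width: 0.319
```

```bash
python3 plan.py spare,-.115,0,.188,1
```

```text
t 25.2 tcp [0.4342 0.0618 0.1882] rv [-4.700e-02  3.141e+00 -1.000e-03] F [-0.1  0.2 -1. ] w 0.319 q [ 0.12  0.14  1.92 -0.    1.08 -1.48]
tool x [-1.   -0.03 -0.  ] y [-0.03  1.   -0.  ]
spare,-.115,0,.188,1 [-99.7   3.    0.2] [-0.     0.    -0.005]
```

Request:
carry_out(steps="1 0 3 0 0 0 -0.005; 1 -20 0 0 0 0 0; 1 -25 0 0 0 0 0; 1 -25 0 0 0 0 0; 1 -25 0 0 0 0 0; 1 -5 0 0 0 0 0; 1 0 0 0 0 0 0; 1 0 0 8 0 0 0")

```text
time: 26.0
eef_pos: [0.5333, 0.0684, 0.1807]
orientation: [-0.054, 3.14, 0.0]
wrist_force: [-0.4, -0.1, -1.2]
gripper_width: 0.321
```

Request:
carry_out(steps="1 0 0 8 0 0 0; 1 0 0 0 0 0 0; 0 0 0 0 0 0 0; 0 0 0 0 0 0 0; 0 0 0 0 0 0 0; 0 0 0 0 0 0 0; 0 0 0 -20 0 0 0; 0 0 0 -30 0 0 0")

```text
time: 26.8
eef_pos: [0.5324, 0.0688, 0.221]
orientation: [0.055, -3.136, 0.001]
wrist_force: [0.5, 0.5, -0.4]
gripper_width: 1.001
```

Request:
carry_out(steps="0 0 0 -30 0 0 0; 0 0 0 -10 0 0 0; 0 0 0 0 0 0 0")

```text
time: 27.1
eef_pos: [0.5343, 0.069, 0.2635]
orientation: [-0.055, 3.138, 0.0]
wrist_force: [-0.4, 1.1, 0.5]
gripper_width: 0.999
```

```bash
python3 plan.py;python3 -c "
from plan import rows
rows('home',-.032,0,.265,0,7)"
python3 - <<'E'
from h import *
s=r.read_camera("scene")
cv2.imwrite("pics/g4.png",cv2.resize(s["color"][190:320,290:460,::-1],(510,390),interpolation=cv2.INTER_CUBIC))
E
```

```text
t 27.1 tcp [0.5343 0.069  0.2635] rv [-0.055  3.138  0.   ] F [-0.4  1.1  0.5] w 0.999 q [ 0.11  0.24  1.59 -0.    1.3  -1.5 ]
tool x [-0.999 -0.035 -0.003] y [-0.035  0.999  0.   ]
0 -8.9 -22.4 -0.2 0 0 -0.008; 0 -8.7 -22.4 -0.2 0 0 -0.008; 0 -8.5 -22.5 -0.2 0 0 -0.008; 0 -8.3 -22.6 -0.2 0 0 -0.008; 0 -8.1 -22.6 -0.2 0 0 -0.008; 0 -7.9 -22.7 -0.2 0 0 -0.008; 0 -7.7 -22.8 -0.2 0 0 -0.008
```

View pics/g4.png

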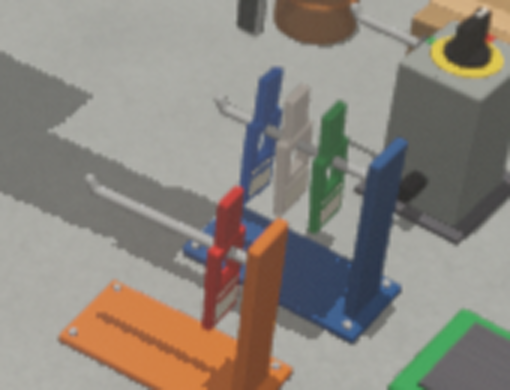

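Blue, white and green all hang on the spare hook, and only red remains on orange at (228,255).

Request:
carry_out(steps="0 -9 -22 0 0 0 -0.008; 0 -9 -22 0 0 0 -0.008; 0 -8 -23 0 0 0 -0.008; 0 -8 -23 0 0 0 -0.008; 0 -8 -23 0 0 0 -0.008; 0 -8 -23 0 0 0 -0.008; 0 -8 -23 0 0 0 -0.008; 0 0 0 0 0 0 0")

```text
time: 27.95
eef_pos: [0.601, -0.0887, 0.2594]
orientation: [0.139, -3.135, 0.0]
wrist_force: [-0.8, 0.4, 0.2]
gripper_width: 1.0
```

Request:
carry_out(steps="0 0 0 0 0 0 0")

```text
time: 28.05
eef_pos: [0.6002, -0.0863, 0.2602]
orientation: [0.141, -3.135, -0.002]
wrist_force: [0.6, 0.4, 0.4]
gripper_width: 1.004
```

```bash
python3 plan.py home,-.032,0,.170,1
```

```text
t 28.05 tcp [ 0.6002 -0.0863  0.2602] rv [ 1.410e-01 -3.135e+00 -2.000e-03] F [0.6 0.4 0.4] w 1.004 q [-0.16  0.36  1.44  0.    1.35 -1.82]
tool x [-0.996 -0.09   0.004] y [-0.09   0.996  0.001]
home,-.032,0,.170,1 [-2.1  0.9 90.2] [ 0.001 -0.004 -0.003]
```

Request:
carry_out(steps="0 -1 1 25 0 0 0; 0 0 0 25 0 0 0; 0 0 0 25 0 0 0; 0 0 0 15 0 0 0; 0 0 0 0 0 0 0; 1 0 0 0 0 0 0; 1 0 0 0 0 0 0; 1 0 0 0 0 0 0")

```text
time: 28.85
eef_pos: [0.6024, -0.0852, 0.1735]
orientation: [-0.143, 3.136, -0.001]
wrist_force: [0.2, -0.5, 0.5]
gripper_width: 0.511
```

Request:
carry_out(steps="1 0 0 0 0 0 0; 1 0 0 0 0 0 0; 1 0 0 0 0 0 0; 1 0 0 -9 0 0 0; 1 0 0 -8 0 0 0; 1 0 0 0 0 0 0; 1 15 0 0 0 0 0; 1 25 0 0 0 0 0")

```text
time: 29.65
eef_pos: [0.5626, -0.089, 0.1889]
orientation: [-0.144, 3.138, -0.0]
wrist_force: [-0.1, -0.6, -0.8]
gripper_width: 0.314
```

Request:
carry_out(steps="1 25 0 0 0 0 0; 1 25 0 0 0 0 0; 1 25 0 0 0 0 0; 1 0 0 0 0 0 0")

```text
time: 30.05
eef_pos: [0.4841, -0.0958, 0.1892]
orientation: [0.142, -3.135, -0.0]
wrist_force: [0.6, 0.3, -1.1]
gripper_width: 0.318
```

```bash
python3 plan.py home,-.225,0,.188,1
```

```text
t 30.05 tcp [ 0.4841 -0.0958  0.1892] rv [ 0.142 -3.135 -0.   ] F [ 0.6  0.3 -1.1] w 0.318 q [-0.22  0.23  1.81 -0.    1.11 -1.88]
tool x [-0.996 -0.09   0.003] y [-0.09   0.996  0.   ]
home,-.225,0,.188,1 [74.8 -0.6  1.4] [ 0.    -0.003 -0.003]
```

Request:
carry_out(steps="1 25 0 0 0 0 0; 1 25 0 0 0 0 0; 1 25 0 0 0 0 0; 1 0 0 0 0 0 0")

```text
time: 30.45
eef_pos: [0.4103, -0.1025, 0.1892]
orientation: [0.142, -3.136, -0.0]
wrist_force: [0.2, 0.4, -1.7]
gripper_width: 0.32
```

```bash
python3 plan.py iso,-.205,0,.189,1; python3 -c "
from plan import rows
rows('iso',-.205,0,.189,1,10)"
```

```text
t 30.45 tcp [ 0.4103 -0.1025  0.1892] rv [ 0.142 -3.136 -0.   ] F [ 0.2  0.4 -1.7] w 0.32 q [-0.27  0.12  1.95 -0.    1.08 -1.93]
tool x [-0.996 -0.09   0.002] y [-0.09   0.996  0.   ]
iso,-.205,0,.189,1 [-5.430e+01  3.757e+02  2.000e-01] [ 0.    -0.002  0.108]
1 -5.4 37.6 0 0 -0 0.011; 1 -5 37.6 0 0 -0 0.011; 1 -4.6 37.7 0 0 -0 0.011; 1 -4.2 37.7 0 0 -0 0.011; 1 -3.8 37.8 0 0 -0 0.011; 1 -3.4 37.8 0 0 -0 0.011; 1 -3 37.8 0 0 -0 0.011; 1 -2.6 37.9 0 0 -0 0.011
1 -2.2 37.9 0 0 -0 0.011; 1 -1.8 37.9 0 0 -0 0.011
```

Request:
carry_out(steps="1 -5 38 0 0 0 0.011; 1 -5 38 0 0 0 0.011; 1 -5 38 0 0 0 0.011; 1 -4 38 0 0 0 0.011; 1 -4 38 0 0 0 0.011; 1 -3 38 0 0 0 0.011; 1 -3 38 0 0 0 0.011; 1 -2 38 0 0 0 0.011")

```text
time: 31.25
eef_pos: [0.4287, 0.2052, 0.1894]
orientation: [-0.005, 3.14, 0.001]
wrist_force: [1.0, -0.3, -0.6]
gripper_width: 0.32
```

Request:
carry_out(steps="1 -2 37 0 0 0 0.011; 1 -1 37 0 0 0 0.011; 1 0 0 0 0 0 0; 1 0 0 0 0 0 0")

```text
time: 31.65
eef_pos: [0.4312, 0.2777, 0.1889]
orientation: [-0.026, -3.141, 0.001]
wrist_force: [0.0, -0.5, -1.8]
gripper_width: 0.317
```

```bash
python3 plan.py iso,-.205,0,.189,1  iso,-.100,0,.189,1
python3 - <<'E'
from h import *
from plan import H
s=r.read_camera("scene"); t=r.read_camera("top")
# where the fitted lockout bar falls in the pictures
q=H["iso"]; im=s["color"][:,:,::-1].copy(); it=t["color"][:,:,::-1].copy()
for p,i in((s,im),(t,it)):
  for x in(-.06,-.135):
    u=proj(p,[q[0]+np.cos(q[2])*x,q[1]+np.sin(q[2])*x,.15]); cv2.circle(i,tuple(np.round(u*16).astype(int)),8,(255,0,255),-1,shift=4)
a=cv2.resize(im[150:250,350:450],(400,400),interpolation=cv2.INTER_CUBIC);b=cv2.resize(it[160:260,170:270],(400,400),interpolation=cv2.INTER_CUBIC)
cv2.imwrite("pics/r1.png",np.hstack([a,b]))
E
```

```text
t 31.65 tcp [0.4312 0.2777 0.1889] rv [-2.600e-02 -3.141e+00  1.000e-03] F [ 0.  -0.5 -1.8] w 0.317 q [ 0.55  0.26  1.77 -0.    1.12 -1.  ]
tool x [-1.     0.017  0.   ] y [ 0.017  1.    -0.001]
iso,-.205,0,.189,1 [ 0.8 -1.2 -0.1] [-0.001 -0.     0.001]
iso,-.100,0,.189,1 [-1.042e+02 -1.300e+00 -1.000e-01] [-0.001 -0.     0.001]
```

View pics/r1.png

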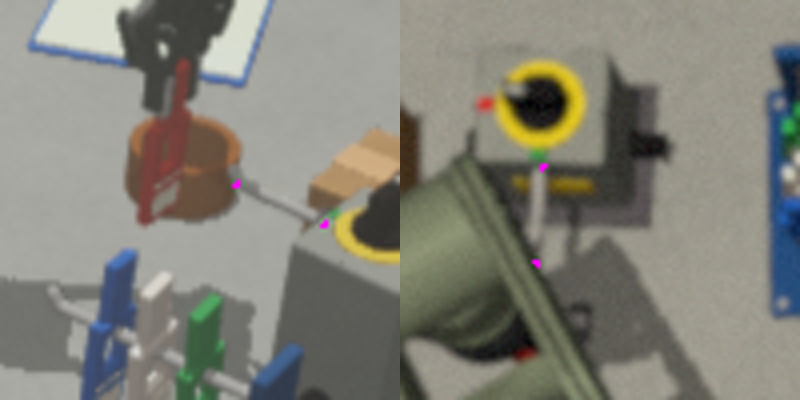

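The red tag is aligned with the fitted lockout bar (dots lie on the bar), and the knob's pointer is at the red mark. Insert.

Request:
carry_out(steps="1 0 -1 0 0 0 0; 1 -20 0 0 0 0 0; 1 -25 0 0 0 0 0; 1 -25 0 0 0 0 0; 1 -20 0 0 0 0 0; 1 -12 0 0 0 0 0; 1 0 0 0 0 0 0; 1 0 0 0 0 0 0")

```text
time: 32.55
eef_pos: [0.532, 0.2732, 0.1891]
orientation: [-0.031, -3.14, 0.001]
wrist_force: [-0.5, 0.4, -0.8]
gripper_width: 0.312
```

```bash
python3 plan.py iso,-.100,0,.172,1
```

```text
t 32.55 tcp [0.532  0.2732 0.1891] rv [-3.10e-02 -3.14e+00  1.00e-03] F [-0.5  0.4 -0.8] w 0.312 q [ 0.46  0.38  1.57  0.    1.18 -1.1 ]
tool x [-1.     0.02   0.001] y [ 0.02  1.   -0.  ]
iso,-.100,0,.172,1 [-3.4  1.6 17.1] [-0.    -0.001 -0.002]
```

Request:
carry_out(steps="1 0 1 8 0 0 0; 1 0 0 8 0 0 0; 1 0 0 0 0 0 0; 0 0 0 0 0 0 0; 0 0 0 0 0 0 0; 0 0 0 0 0 0 0; 0 0 0 0 0 0 0; 0 0 0 -20 0 0 0")

```text
time: 33.35
eef_pos: [0.5311, 0.274, 0.1906]
orientation: [-0.029, -3.136, 0.005]
wrist_force: [0.0, -0.4, -0.3]
gripper_width: 0.998
```

Request:
carry_out(steps="0 0 0 -30 0 0 0; 0 0 0 -30 0 0 0; 0 0 0 -20 0 0 0; 0 40 0 0 0 0 0; 0 40 -40 0 0 0 0; 0 0 -40 0 0 0 0; 0 0 -40 0 0 0 0; 0 0 -40 0 0 0 0")

```text
time: 34.15
eef_pos: [0.4539, 0.1196, 0.2734]
orientation: [0.028, 3.141, -0.0]
wrist_force: [1.2, 0.2, 1.0]
gripper_width: 0.997
```

```bash
python3 plan.py
python3 - <<'E'
from h import *
s=r.read_camera("scene"); t=r.read_camera("top"); save(t,"t_now.png")
im=s["color"][:,:,::-1]; it=t["color"][:,:,::-1]
a=cv2.resize(im[165:245,390:490],(400,320),interpolation=cv2.INTER_CUBIC)
b=cv2.resize(im[260:360,200:325],(400,320),interpolation=cv2.INTER_CUBIC)
c=cv2.resize(it[160:260,170:270],(300,300)); d=cv2.resize(it[180:280,370:470],(300,300),interpolation=cv2.INTER_CUBIC)
bot=np.hstack([c,d]); cv2.imwrite("pics/r2.png",np.vstack([np.hstack([a,b]),np.hstack([bot,np.zeros((300,200,3),np.uint8)])])[:600])
for n,p in(("s",s),("t",t)):
  print(n,[(np.round(d["position"],3).tolist(),round(d["p"],2)) for d in r.spot_in("cone",p)[:4]])
  i=cv2.cvtColor(p["color"],cv2.COLOR_RGB2HSV); m=cv2.inRange(i,(20,120,80),(35,255,255))
  w=np.s_[220:300,360:440] if n=="t" else np.s_[260:370,200:300]
  k=np.zeros_like(m);k[w]=m[w]; print(cv2.convexHull(cv2.findNonZero(k))[:,0].tolist())
E
```

```text
t 34.15 tcp [0.4539 0.1196 0.2734] rv [ 0.028  3.141 -0.   ] F [1.2 0.2 1. ] w 0.997 q [ 0.23  0.13  1.72 -0.    1.3  -1.32]
tool x [-1.     0.018 -0.001] y [ 0.018  1.    -0.   ]
s [([0.429, -0.378, 0.043], 0.72), ([0.381, -0.638, 0.042], 0.72), ([0.268, -0.254, 0.052], 0.64), ([0.575, -0.38, -0.001], 0.22)]
[[251, 334], [248, 339], [238, 355], [237, 356], [234, 356], [215, 350], [209, 348], [208, 347], [208, 344], [218, 291], [220, 289], [223, 288], [226, 288], [228, 290], [251, 332]]
t [([0.268, -0.4, 0.015], 0.93), ([0.246, -0.236, 0.012], 0.74), ([0.36, -0.616, 0.027], 0.63), ([0.4, -0.36, 0.023], 0.62)]
[[426, 267], [425, 268], [423, 269], [418, 271], [407, 275], [404, 276], [402, 274], [401, 272], [394, 254], [395, 252], [397, 251], [411, 246], [414, 245], [418, 245], [422, 250], [426, 265]]
```

View pics/r2.png

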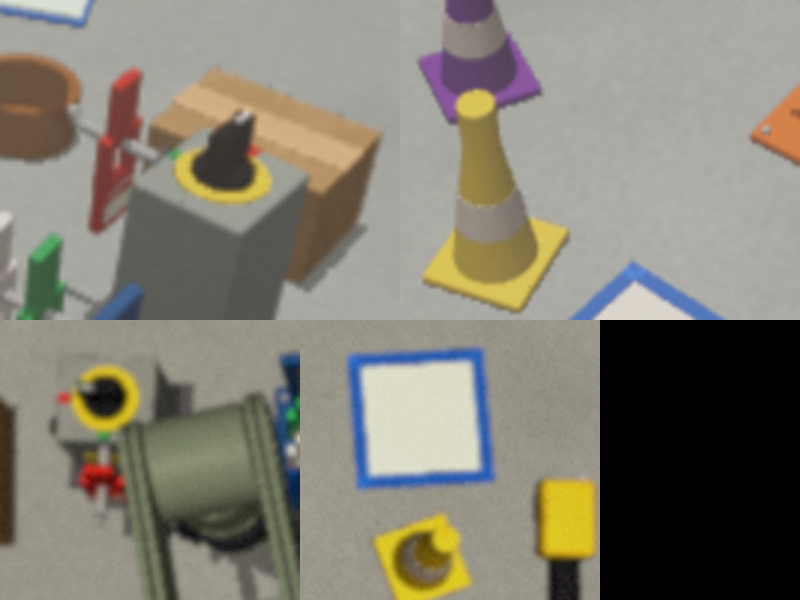

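Run:
```python
from h import *
s=r.read_camera("scene"); t=r.read_camera("top")
print("neck",at_z(s,223.4,292.2,.168).round(4),at_z(t,418,253.3,.168).round(4),"base",at_z(s,230,339.8,.01).round(4),at_z(t,410.5,260.2,.01).round(4))
from plan import rows
rows('world',.41,-.352,.30,0,14)
```

```text
neck [ 0.4162 -0.3662  0.168 ] [ 0.4117 -0.3662  0.168 ] base [ 0.4198 -0.3688  0.01  ] [ 0.4132 -0.3674  0.01  ]
0 2.6 -33.9 -1.9 0 0 -0.001; 0 2.6 -33.9 -1.9 0 0 -0.001; 0 2.7 -33.9 -1.9 0 0 -0.001; 0 2.7 -33.9 -1.9 0 0 -0.001; 0 2.7 -33.9 -1.9 0 0 -0.001; 0 2.8 -33.9 -1.9 0 0 -0.001; 0 2.8 -33.9 -1.9 0 0 -0.001; 0 2.9 -33.9 -1.9 0 0 -0.001
0 2.9 -33.9 -1.9 0 0 -0.001; 0 3 -33.8 -1.9 0 0 -0.001; 0 3 -33.8 -1.9 0 0 -0.001; 0 3 -33.8 -1.9 0 0 -0.001; 0 3.1 -33.8 -1.9 0 0 -0.001; 0 3.1 -33.8 -1.9 0 0 -0.001
```

Red tag hangs on the lockout hook at (118,150) in the upper left panel. The cone has been bumped to about (0.414, -0.367). I go for it now.

Request:
carry_out(steps="0 3 -40 0 0 0 0; 0 3 -40 0 0 0 0; 0 3 -40 0 0 0 0; 0 3 -40 0 0 0 0; 0 3 -40 0 0 0 0; 0 3 -40 0 0 0 0; 0 3 -40 0 0 0 0; 0 3 -40 0 0 0 0")

```text
time: 35.25
eef_pos: [0.4251, -0.1992, 0.2732]
orientation: [0.026, 3.141, 0.0]
wrist_force: [0.6, 0.2, 0.7]
gripper_width: 1.0
```

Request:
carry_out(steps="0 3 -40 0 0 0 0; 0 3 -40 0 0 0 0; 0 3 -40 0 0 0 0; 0 3 -40 0 0 0 0; 0 0 0 0 0 0 0; 0 0 0 0 0 0 0")

```text
time: 35.85
eef_pos: [0.4102, -0.358, 0.2726]
orientation: [-0.029, -3.141, -0.002]
wrist_force: [0.7, 0.4, -0.6]
gripper_width: 1.001
```

```bash
python3 plan.py world,.414,-.367,.129,1
python3 - <<'E'
from h import *
s=r.read_camera("scene")
i=cv2.cvtColor(s["color"],cv2.COLOR_RGB2HSV); m=cv2.inRange(i,(20,120,80),(35,255,255)); w=np.s_[260:370,190:300]
k=np.zeros_like(m);k[w]=m[w]; print(cv2.convexHull(cv2.findNonZero(k))[:,0].tolist())
E
```

```text
t 35.85 tcp [ 0.4102 -0.358   0.2726] rv [-2.900e-02 -3.141e+00 -2.000e-03] F [ 0.7  0.4 -0.6] w 1.001 q [-0.74  0.25  1.56  0.    1.33 -2.29]
tool x [-1.     0.019  0.001] y [0.019 1.    0.001]
world,.414,-.367,.129,1 [ -4.1  -9.1 143.6] [ 0.001 -0.001 -0.019]
[[251, 334], [239, 353], [237, 356], [194, 369], [190, 369], [190, 366], [218, 292], [219, 290], [221, 289], [227, 289], [228, 290], [251, 332]]
```

Cone is unmoved. Descend and grip.

Request:
carry_out(steps="0 -4 -9 25 0 0 0; 0 0 0 30 0 0 0; 0 0 0 30 0 0 0; 0 0 0 30 0 0 0; 0 0 0 27 0 0 0; 0 0 0 0 0 0 0; 1 0 0 0 0 0 0; 1 0 0 0 0 0 0")

```text
time: 36.7
eef_pos: [0.4146, -0.3676, 0.1332]
orientation: [0.028, 3.139, -0.004]
wrist_force: [0.5, -0.8, 0.4]
gripper_width: 0.689
```

Request:
carry_out(steps="1 0 0 0 0 0 0; 1 0 0 0 0 0 0; 1 0 0 0 0 0 0; 1 0 0 0 0 0 0; 1 0 0 -10 0 0 0; 1 0 0 -20 0 0 0; 1 0 0 -20 0 0 0; 1 0 0 0 0 0 0")

```text
time: 37.5
eef_pos: [0.4145, -0.3688, 0.1841]
orientation: [0.03, 3.137, -0.007]
wrist_force: [0.4, -0.6, -2.0]
gripper_width: 0.316
```

```bash
python3 plan.py world,.573,-.369,.18,1
```

```text
t 37.5 tcp [ 0.4145 -0.3688  0.1841] rv [ 0.03   3.137 -0.007] F [ 0.4 -0.6 -2. ] w 0.316 q [-0.75  0.32  1.69 -0.    1.13 -2.3 ]
tool x [-1.     0.019 -0.004] y [ 0.019  1.    -0.004]
world,.573,-.369,.18,1 [-158.5    2.8    4.7] [-0.004  0.004 -0.019]
```

Request:
carry_out(steps="1 -20 1 0 0 0 0; 1 -30 1 0 0 0 0; 1 -30 1 0 0 0 0; 1 -30 0 0 0 0 0; 1 -30 0 0 0 0 0; 1 -18 0 0 0 0 0; 1 0 0 0 0 0 0; 1 0 0 0 0 0 0")

```text
time: 38.3
eef_pos: [0.5704, -0.367, 0.1798]
orientation: [-0.029, -3.138, -0.002]
wrist_force: [-0.7, -0.6, -2.2]
gripper_width: 0.312
```

```bash
python3 plan.py world,.573,-.369,.134,1
python3 - <<'E'
from h import *
s=r.read_camera("scene"); im=s["color"][:,:,::-1].copy()
for z in(.05,.06):
  o=r.get_obs()["eef_pos"]; u=proj(s,[o[0],o[1],.05]); print(u.round(1))
cv2.circle(im,tuple(np.round(u*16).astype(int)),8,(255,0,255),-1,shift=4)
cv2.imwrite("pics/c9.png",cv2.resize(im[260:420,200:360],(560,560),interpolation=cv2.INTER_CUBIC))
E
```

```text
t 38.3 tcp [ 0.5704 -0.367   0.1798] rv [-2.900e-02 -3.138e+00 -2.000e-03] F [-0.7 -0.6 -2.2] w 0.312 q [-0.59  0.52  1.38 -0.    1.25 -2.14]
tool x [-1.     0.018  0.003] y [0.018 1.    0.001]
world,.573,-.369,.134,1 [-2.8 -2.  45.7] [ 0.001 -0.003 -0.018]
[273.9 361.9]
[273.9 361.9]
```

View pics/c9.png

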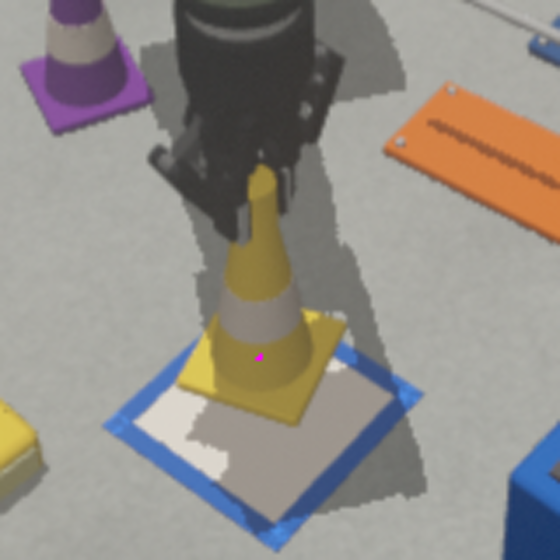

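Cone is upright in the grip, its base centred on the expected point. Lower and release.

Request:
carry_out(steps="1 -3 -2 15 0 0 0; 1 0 0 15 0 0 0; 1 0 0 10 0 0 0; 1 0 0 5 0 0 0; 1 0 0 0 0 0 0; 1 0 0 0 0 0 0")

```text
time: 38.95
eef_pos: [0.5744, -0.3697, 0.1368]
orientation: [0.03, 3.141, -0.001]
wrist_force: [0.9, -0.8, -3.0]
gripper_width: 0.31
```

```bash
python3 plan.py world,.573,-.369,.133,1
```

```text
t 38.95 tcp [ 0.5744 -0.3697  0.1368] rv [ 3.000e-02  3.141e+00 -1.000e-03] F [ 0.9 -0.8 -3. ] w 0.31 q [-0.59  0.55  1.43 -0.    1.16 -2.14]
tool x [-1.     0.019 -0.001] y [ 0.019  1.    -0.001]
world,.573,-.369,.133,1 [1.5 0.7 3.7] [-0.001  0.001 -0.019]
```

Request:
carry_out(steps="1 1 0 3 0 0 0; 1 0 0 1 0 0 0; 1 0 0 0 0 0 0")

```text
time: 39.25
eef_pos: [0.5734, -0.3695, 0.1328]
orientation: [0.03, 3.141, -0.001]
wrist_force: [-0.3, -0.7, -0.8]
gripper_width: 0.313
```

Request:
carry_out(steps="0 0 0 0 0 0 0; 0 0 0 0 0 0 0; 0 0 0 0 0 0 0; 0 0 0 0 0 0 0; 0 0 0 0 0 0 0; 0 0 0 -20 0 0 0; 0 0 0 -30 0 0 0; 0 0 0 -40 0 0 0")

```text
time: 40.05
eef_pos: [0.5725, -0.3689, 0.2214]
orientation: [-0.03, -3.138, -0.004]
wrist_force: [0.8, 0.6, 0.3]
gripper_width: 0.998
```

Request:
carry_out(steps="0 0 0 -40 0 0 0; 0 20 0 -20 0 0 0; 0 40 0 0 0 0 0; 0 45 0 0 0 0 0; 0 45 0 0 0 0 0; 0 40 0 0 0 0 0; 0 0 0 0 0 0 0; 0 0 0 0 0 0 0")

```text
time: 40.85
eef_pos: [0.3831, -0.3661, 0.283]
orientation: [0.032, 3.14, -0.002]
wrist_force: [0.0, 0.5, -0.3]
gripper_width: 0.998
```

```bash
python3 plan.py
python3 - <<'E'
from h import *
s=r.read_camera("scene"); save(s,"end.png"); t=r.read_camera("top"); save(t,"endtop.png")
cv2.imwrite("pics/end2.png",np.hstack([cv2.resize(s["color"][170:430,180:480,::-1],(480,416),interpolation=cv2.INTER_CUBIC),cv2.resize(t["color"][150:410,140:340,::-1],(320,416),interpolation=cv2.INTER_CUBIC)]))
for n,p in(("s",s),("t",t)): 
  for k in ("tape_roll","carton","scanner","cone","spot"): print(n,k,[(np.round(d["position"],3).tolist(),round(d["p"],2)) for d in r.spot_in(k,p)[:2]])
E
```

```text
t 40.85 tcp [ 0.3831 -0.3661  0.283 ] rv [ 3.20e-02  3.14e+00 -2.00e-03] F [ 0.   0.5 -0.3] w 0.998 q [-0.78  0.22  1.58  0.    1.35 -2.34]
tool x [-1.     0.02  -0.002] y [ 0.02   1.    -0.001]
s tape_roll [([0.359, 0.425, 0.034], 0.89)]
s carton [([0.605, 0.459, 0.092], 0.76)]
s scanner []
s cone [([0.387, -0.64, 0.042], 0.83), ([0.269, -0.254, 0.047], 0.81)]
s spot [([0.597, -0.4, 0.003], 0.93)]
t tape_roll []
t carton [([0.562, 0.447, 0.086], 0.88)]
t scanner [([0.355, -0.514, 0.03], 0.69)]
t cone [([0.557, -0.364, 0.03], 0.79), ([0.362, -0.619, 0.032], 0.71)]
t spot [([0.583, -0.349, -0.002], 0.61)]
```

View pics/end2.png

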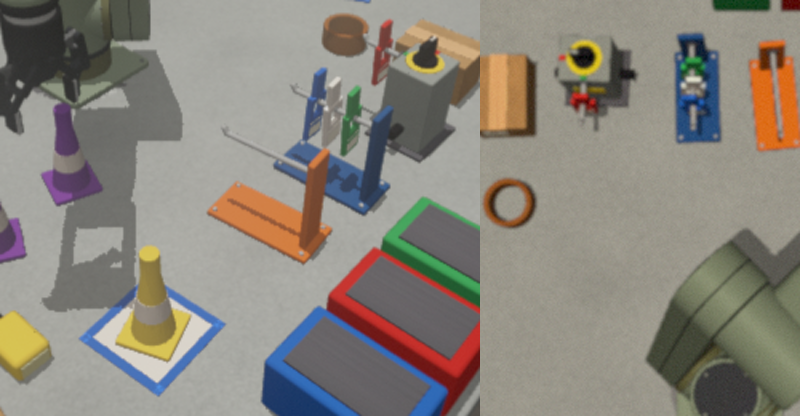

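```bash
python3 -c "
from station import r
print(r.close_job())"
```

```text
the job is handed in; nothing more can be done
None
```

The job is handed in, at about 41 s of the 210 s allowed. In order, the arm:
- **Isolator:** turned the knob a quarter turn clockwise to off.
- **Spare hook:** moved the green, white and blue tags to the blue hook. There was no black tag.
- **Red tag:** hung it on the isolator's own hook, after the knob was off.
- **Cone:** stood it in the blue-bordered square. It had been knocked about 4 cm aside earlier, so I measured it again before picking it up.

**Last checks:** the final pictures show the knob pointer at red, red on the isolator's hook, and the three tags on the blue hook. The orange hook is empty. The cone stands upright within a few millimetres of the square's centre, and the gripper is open and clear of everything. The highest wrist force in the readings I took was about 10 N.

**What disagreed:**
- **Scanner:** the network's last top-view reading was off by about 8 cm. I put that down to the arm covering part of the scanner, because I never went near it; in the scene picture only its yellow end shows.
- **Cone and tape roll:** the network did not report the yellow cone in the last scene view or the tape roll in the last top view. Both are visible in those pictures, each was reported in the other view, and the tape roll was where it started.

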